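# Function-test the latching stop button of the bench steriliser

## Robot

A 6-joint arm with a two-finger parallel gripper is mounted at the origin on the work surface. World frame = base frame: x ahead of the robot, y to its left, z up, the work surface at z = 0. Lengths are in mm, angles in rad, forces in N, time in s.
With the tool pointing down it reaches from about 400 to 925 mm from the base axis. Payload 12.5 kg.
Tool frame: the origin (TCP) lies midway between the tips of the shut fingers; the grasp point (between the pads) lies 19 mm behind it; z points along the fingers, y is the line along which they close (so a half turn about z gives the same grasp; the last joint's range is limited). The gripper opens to 95 mm and grips with 3 to 60 N. Pads are 20 mm wide; open, the fingers measure 119 mm over their backs; the gripper's body (75 mm by 180 mm) begins 59 mm behind the grasp point.
Start: joints at [-1.299, 0.491, 1.559, -0, 1.092, -0.106], TCP at [230.572, -580.933, 214.661] pointing down, gripper open.
Joint ranges: [-3.1, 3.1], [-0.84, 2.19], [0.05, 2.79], [-1.13, 4.28], [0.06, 2.93], [-2.69, 2.69]. Speed limits (rad/s): [2.22, 2.22, 2.79, 3.14, 3.14, 3.14].

## Interface

Orientations are given as [roll, pitch, yaw] about the fixed x, y, z axes, in that order (R = Rz(yaw) Ry(pitch) Rx(roll)).
In Python, from cell import state, read_camera, camera_info, env gives the robot as it stands.
- The arm moves only by the tool move_arm, never from a script. Its argument "commands" is a list of rows, each a list of 3 entries, a list of its own where there are three numbers: the shift along the world's x, y, z in cm, then the turn, a rotation vector about the world's x, y, z in degrees, then the opening, from 0 (shut) to 1 (fully open). A call has 1 to 10 rows; each row shifts and turns the commanded pose from where the row before left it; what a row does not reach is not made up. A row lasts 1/10 s, in which the tool goes at most 50 mm and 8.59 degrees, less where a joint would pass 70% of its speed; a pose out of reach is approached as far as the arm can. A call with a gripper value outside its range is refused whole. The fingers move at their own pace and stop on an object; the grip force is fixed at half the most. Time passes only in rows, so rows that do not move let the fingers close. It gives the time, the measured TCP pose, the force, the opening and the grip force at its end, in the units of the state.
- state(): the state, without advancing time (a new reading comes with each control period).
- read_camera(name): name is "scene" or "top" or "wrist"; returns the picture (400x640x3 uint8, blue, green, red); there is no depth.
- camera_info(name): a dict with "K" (3x3 intrinsics, pixels), "cam_to_world" (4x4, takes a point from camera to world coordinates). Camera axes: x right, y down, z forward; pixel columns grow to the right and rows downward; lengths in mm; the calibration is good to about 2 mm. A picture is of the moment at which its call begins: read the wrist's pose just before it. camera_info takes no time and is no camera call; for the wrist camera it gives the pose at the moment of the call.
- env.job_done(): hands the job in; it is judged then, once.
The state is a dict: "t": time; "joints": joint angles; "qvel": joint speeds; "tau": joint torques, N m; "eef_pos": TCP position; "tcp_rot": TCP orientation; "ft_force": force on the tool from outside, world axes, zero at the start; "moment": the same for the moment, N m; "opening": opening from 0.0 (shut) to 1.0 (fully open); "grip_force": force on a finger pad.
Only numpy, scipy, OpenCV 4.12 (cv2) and the standard library are available. Lean on these libraries where they do the work, as an engineer would, in place of code of your own. Each camera call takes 0.05 s, during which the arm holds its last target. There are 200 camera calls.

## Task

Test the steriliser's red mushroom stop button: press it fully in with a fingertip until it latches and stays down by itself, and take the finger off it; then push its white tab round clockwise (seen from above) with a fingertip until the latch lets go, and let the button come back up and turn back on its own. Only touch it: never pinch the tab. Do not press the green start button, and leave the bottle, the jar and the slide box where they stand; finish clear of everything.

Things in the scene. Friction and masses are not known exactly. Their poses are not given: they have to be found in the camera images.
- station: grey control box fixed on the bench, 140 x 260 x 60 mm high (own x, y, z). Origin at the centre of its underside. The stop button's vertical axis stands at x = 0, y = +55 mm of its frame, the green start button at x = 0, y = -70 mm. A black collar of 54 mm diameter and 12 mm height stands on the box round the stop button's stem
- head: red mushroom head of the stop button, 64 mm diameter, 17 mm thick, flat on top within 18 mm of its axis. Origin on the axis at the top of the head, 102 mm above the bench when the button is up and about 93 mm when latched. Its z is up, its x points from the axis out along the white tab; it turns with the head. With the button up and not twisted, the tab points along the station's -x
- tab_face: the tab: a white upright fin at the rim of the head, radially from 22 to 46 mm from the axis, from 14 mm below to 16 mm above the head's top, 12 mm thick over all (y -6 to +6 mm). Axes as the head; origin in its middle plane, 34 mm from the axis, level with the head's top. Push the white +y side towards -y, about 42 mm from the axis; the whole top edge is white too
- tab_back: thin red plate covering the -y side of the tab, 3 mm thick, from 14 mm below to 11 mm above the head's top; same origin and axes as tab_face. It need not be touched; pressing on it and the white piece at once counts as pinching
- stop_press (a joint): how far the stop button is pressed in, m: 0 up, latches once past 0.009 and then stays at about 0.009, end stop 0.011. Pressing against the spring takes 4 N at first, about 8 N just before it latches. Let go earlier it springs back up. Once latched it cannot rise until twisted
- stop_twist (a joint): twist of the head, rad: 0 at rest, grows clockwise seen from above, end stop 0.9. A spring turns it back to 0 (0.024 Nm at 0, 0.08 Nm at 0.7). While latched, the latch lets go at a twist of about 0.5 to 0.55; then the button springs up, and once let go it turns back to 0
- start (a joint): how far the green start button is pressed, m: 0 up, 0.006 fully in. To be left alone
- start_top (a point): centre of the top of the green start button, 28 mm diameter, 18 mm above the top of the control box
- reagent: loose amber reagent bottle with blue cap, 56 mm diameter, 115 mm high, origin at the centre of its underside. To be left alone
- jar: loose clear specimen jar with white cap, 56 mm diameter, 80 mm high, origin at the centre of its underside. To be left alone
- slidebox: loose blue microscope-slide box, 36 x 100 x 30 mm high, origin at the centre of its underside. To be left alone

How it is judged:
By the outcome, as a careful person would: the job done as asked, in the order asked, and still so for the second after the job is handed in, with the robot touching nothing.
It also fails if it takes over 45 s, if anything falls off the work surface, if the arm or the gripper's body presses on something with over 40 N, if the wrist force passes 120 N, or if a joint passes its speed limit or range.

## Working session

There is one attempt and no reset: what is moved stays moved. The work goes in short steps, Python scripts to look and compute and a tool call to move; the robot and the scene stay as the last step left them, time stands still between calls to the robot, and variables do not carry over. Pictures are saved under pics/ and viewed, at most 10 in all, crops included, and the job is handed in when it is done.

Besides the shell and the picture viewer there is one more tool, called in YAML: its name, and indented under it one key for each argument. move_arm: Moves the arm, as the interface text tells. Its arguments: {"type":"object","properties":{"commands":{"type":"array"}},"required":["commands"]}

```bash
mkdir -p pics; python3 - <<'E'
from cell import state, read_camera, camera_info
import cv2, numpy as np
a=read_camera("scene"); b=read_camera("top")
cv2.imwrite("pics/s0.png",a); cv2.imwrite("pics/t0.png",b)
for n in("scene","top"):
    c=camera_info(n); print(n,np.round(c["K"],1).tolist(),np.round(c["cam_to_world"],3).tolist())
s=state(); print(s)
E
```

```text
scene [[387.3, 0.0, 314.4], [0.0, 387.3, 202.4], [0.0, 0.0, 1.0]] [[-0.752, 0.388, -0.533, 1060.205], [0.659, 0.424, -0.621, 614.074], [-0.015, -0.818, -0.574, 630.956], [0.0, 0.0, 0.0, 1.0]]
top [[364.8, 0.0, 320.9], [0.0, 364.8, 200.6], [0.0, 0.0, 1.0]] [[-0.023, -0.995, 0.096, 486.889], [-0.999, 0.02, -0.034, 61.585], [0.032, -0.097, -0.995, 812.893], [0.0, 0.0, 0.0, 1.0]]
{'t': 0.1, 'joints': array([-1.29858658e+00,  4.91507732e-01,  1.55937582e+00, -1.20614727e-05,
        1.09168165e+00, -1.05595486e-01]), 'qvel': array([ 0.00033104,  0.00075234, -0.00226677,  0.00054595,  0.00131223,
       -0.0010206 ]), 'tau': array([ 3.51497685e-03, -6.13620615e+01, -2.58606005e+01,  6.94848737e-02,
        4.69934859e-02, -4.84195459e-05]), 'eef_pos': array([ 230.51681584, -580.71717668,  214.1192991 ]), 'tcp_rot': array([-3.14062439e+00, -9.18675728e-05,  3.77810757e-01]), 'ft_force': array([ 0.65052634, -0.33572817,  0.2364941 ]), 'moment': array([ 0.00226648,  0.01094499, -0.01656898]), 'grip_force': 0.0, 'opening': 1.0001865187525327}
```

View pics/t0.png

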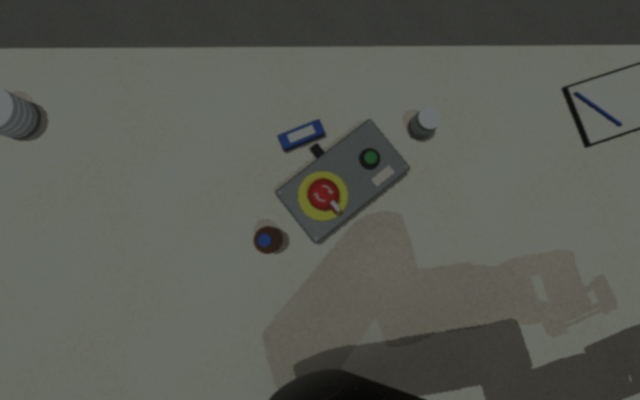

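View pics/s0.png

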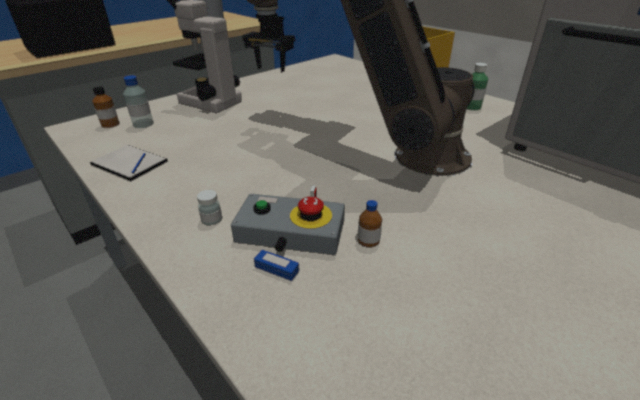

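The top view shows the red head at about (323,194) with its tab pointing to about (338,210). The green button is at (371,157), the bottle cap at (265,241), the jar at (425,122) and the slide box at (302,135). The scene view agrees. Next I cast rays for positions.

```bash
cat > h.py <<'E'
from cell import state, read_camera, camera_info
import cv2, numpy as np
def ray(ci,uv):
    M=np.array(ci["cam_to_world"]);d=M[:3,:3]@np.linalg.inv(np.array(ci["K"]))@[uv[0],uv[1],1];return M[:3,3],d/np.linalg.norm(d)
def onz(ci,uv,z):
    o,d=ray(ci,uv);return o+d*(z-o[2])/d[2]
def blob(im,kind,roi=None):
    h=cv2.cvtColor(im,cv2.COLOR_BGR2HSV);H,S,V=cv2.split(h)
    m={"red":((H<8)|(H>172))&(S>150)&(V>60),"green":(H>40)&(H<85)&(S>100)&(V>40),"blue":(H>100)&(H<130)&(S>120)&(V>50),"yellow":(H>20)&(H<35)&(S>120)&(V>80)}[kind]
    m=m.astype(np.uint8)
    if roi: z=np.zeros_like(m);x0,y0,x1,y1=roi;z[y0:y1,x0:x1]=m[y0:y1,x0:x1];m=z
    n,l,s,c=cv2.connectedComponentsWithStats(m);i=1+np.argsort(-s[1:,4])
    return [(c[k].round(1),s[k].tolist()) for k in i[:3]],m
E
python3 - <<'E'
from h import *
t=cv2.imread("pics/t0.png");s=cv2.imread("pics/s0.png");T=camera_info("top");S=camera_info("scene")
r={}
for k,rt,rs in(("red",(280,160,360,230),(290,190,330,225)),("green",(350,140,395,180),(250,195,275,216)),("yellow",(280,160,360,230),(280,190,340,235))):
    bt,_=blob(t,k,rt);bs,_=blob(s,k,rs);print(k,bt[:1],bs[:1])
    z={"red":95,"green":76,"yellow":61}[k]
    if bt:print(' top',onz(T,bt[0][0],z).round(1))
    if bs:print(' scene',onz(S,bs[0][0],z).round(1))
print('tab',onz(T,(337,209),118).round(1),'bottle',onz(T,(265,241),115).round(1),'jar',onz(T,(429,116),80).round(1),'box',onz(T,(302,134),30).round(1))
E
```

```text
red [(array([322.3, 193.5]), [309, 179, 29, 30, 525])] [(array([310.2, 206.1]), [298, 197, 25, 18, 285])]
 top [570.2  33.9  95. ]
 scene [580.4  38.8  95. ]
green [(array([370.3, 156.9]), [364, 151, 14, 13, 140])] [(array([261.2, 204.5]), [256, 201, 12, 8, 76])]
 top [646.5 -67.7  76. ]
 scene [648.9 -68.9  76. ]
yellow [(array([320.4, 195.6]), [298, 172, 49, 48, 956])] [(array([310.8, 218.4]), [290, 206, 42, 22, 461])]
 top [569.8  36.7  61. ]
 scene [582.2  42.1  61. ]
tab [537.1   7.4 118. ] bottle [479.4 145.3 115. ] jar [ 730.4 -193.2   80. ] box [709.9  72.9  30. ]
```

The start-to-stop distance comes out at 127 mm against the expected 125, so I trust the axis at about (571,35), the tab direction at about (-0.8,-0.6) and the station yaw at about 0.64. I shut the fingers and approach.

move_arm:
  commands:
    - [[1.9,3.4,0],[0,0,1.5],0]
    - [[1.9,3.4,0],[0,0,1.5],0]
    - [[1.9,3.4,0],[0,0,1.5],0]
    - [[1.9,3.4,0],[0,0,1.5],0]
    - [[1.9,3.4,0],[0,0,1.5],0]
    - [[1.9,3.4,0],[0,0,1.5],0]
    - [[1.9,3.4,0],[0,0,1.5],0]
    - [[1.9,3.4,0],[0,0,1.5],0]
    - [[1.9,3.4,0],[0,0,1.5],0]
    - [[1.9,3.4,0],[0,0,1.5],0]

```text
t: 1.1
eef_pos: [421.0, -239.4, 214.6]
tcp_rot: [-3.141, 0.0, 0.64]
ft_force: [-0.9, 0.3, -0.4]
opening: 0.217
grip_force: 0.0
```

move_arm:
  commands:
    - [[1.9,3.4,0],[0,0,0],0]
    - [[1.9,3.4,0],[0,0,0],0]
    - [[1.9,3.4,0],[0,0,0],0]
    - [[1.9,3.4,0],[0,0,0],0]
    - [[0,0,0],[0,0,0],0]
    - [[0,0,0],[0,0,0],0]

```text
t: 1.7
eef_pos: [496.6, -104.3, 214.4]
tcp_rot: [-3.141, 0.001, 0.642]
ft_force: [-1.2, -0.1, -0.1]
opening: 0.004
grip_force: 0.0
```

```bash
python3 - <<'E'
from h import *
s=state();print(s["t"],s["eef_pos"].round(1),s["tcp_rot"].round(3),s["joints"].round(2),s["opening"])
W=camera_info("wrist");w=read_camera("wrist");cv2.imwrite("pics/w1.png",w)
print(np.round(W["cam_to_world"],3).tolist(),np.round(W["K"],1).tolist())
import pickle;pickle.dump(W,open("w1.pkl","wb"))
for k,z in(("red",95),("green",76),("yellow",61)):
    for b in blob(w,k)[0][:1]:print(k,b,onz(W,b[0],z).round(1))
E
```

```text
1.7 [ 496.6 -104.3  214.4] [-3.141e+00  1.000e-03  6.420e-01] [-0.34  0.33  1.84 -0.    0.97  0.59] 0.0038596865084933765
[[0.598, -0.769, -0.225, 559.898], [-0.801, -0.574, -0.168, -57.154], [0.0, 0.281, -0.96, 385.285], [0.0, 0.0, 0.0, 1.0]] [[347.7, 0.0, 319.1], [0.0, 347.7, 198.0], [0.0, 0.0, 1.0]]
red (array([234. ,  23.1]), [192, 0, 83, 75, 3149]) [564.   26.3  95. ]
green (array([394.5,  14.9]), [376, 0, 37, 33, 962]) [646.4 -68.3  76. ]
yellow (array([250.7,  45.2]), [180, 0, 124, 86, 4228]) [558.5  15.1  61. ]
```

View pics/w1.png

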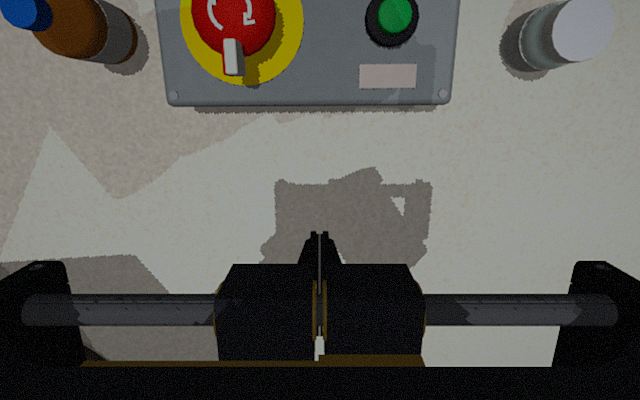

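The wrist view shows the red head, cut off by the frame, at about (234,15) with the white tab at (232,55), and the green button at (392,15). The fingertips are shut at (320,235), and the image lies square with the station. I shift about 86 mm in +y to get a full view.

move_arm:
  commands:
    - [[0,3,0],[0,0,0],0]
    - [[0,3,0],[0,0,0],0]
    - [[0,2.5,0],[0,0,0],0]
    - [[0,0,0],[0,0,0],0]
    - [[0,0,0],[0,0,0],0]

```text
t: 2.25
eef_pos: [496.4, -20.8, 214.7]
tcp_rot: [3.141, 0.0, 0.639]
ft_force: [0.4, -0.6, -0.2]
opening: 0.003
grip_force: 0.0
```

```bash
python3 - <<'E'
from h import *
s=state();print(s["t"],s["eef_pos"].round(1),s["tcp_rot"].round(3))
W=camera_info("wrist");w=read_camera("wrist");cv2.imwrite("pics/w2.png",w)
for k,z in(("red",95),("green",77),("yellow",60)):
    b,m=blob(w,k)
    if not b: continue
    n,l,st,c=cv2.connectedComponentsWithStats(m);i=1+np.argmax(st[1:,4])
    cs,_=cv2.findContours((l==i).astype(np.uint8),cv2.RETR_EXTERNAL,cv2.CHAIN_APPROX_NONE)
    P=np.array([onz(W,p[0],z)[:2] for p in cv2.convexHull(cs[0])],np.float32)
    (x,y),r=cv2.minEnclosingCircle(P);print(k,st[i],'circle',round(x,1),round(y,1),round(r,1),onz(W,b[0][0],z).round(1))
h=cv2.cvtColor(w,cv2.COLOR_BGR2HSV)
b=blob(w,"red")[0][0][1];x0,y0,x1,y1=b[0],b[1],b[0]+b[2],b[1]+b[3]+30
m=((h[...,1]<60)&(h[...,2]>150)).astype(np.uint8);z=np.zeros_like(m);z[y0:y1,x0:x1]=m[y0:y1,x0:x1]
n,l,st,c=cv2.connectedComponentsWithStats(z)
for k in range(1,n):
    if st[k,4]>40:print('white',st[k],c[k].round(1),onz(W,c[k],118).round(1))
cv2.imwrite("pics/w2c.png",cv2.resize(w[max(0,y0-40):y1+40,max(0,x0-60):x1+60],None,fx=3,fy=3)[:600,:800]);print(x0,y0)
E
```

```text
2.25 [496.4 -20.8 214.7] [3.141 0.    0.639]
red [ 282   39   78  103 4462] circle 563.1 27.2 39.2 [571.   32.9  95. ]
green [451  63  38  35 993] circle 646.4 -67.3 15.6 [646.3 -67.9  77. ]
yellow [ 262   18  118  124 5939] circle 570.0 31.9 52.4 [574.1  35.2  60. ]
white [329  61  15  34 173] [336.8  79.1] [577.3  22.9 118. ]
white [297  66  17  34 179] [304.3  80.1] [562.6  41.5 118. ]
white [318 112  11  30 321] [323.1 126.2] [544.3  10.7 118. ]
white [282 160  78  12 856] [320.1 165.7] [518.7  -5.6 118. ]
282 39
```

View pics/w2c.png

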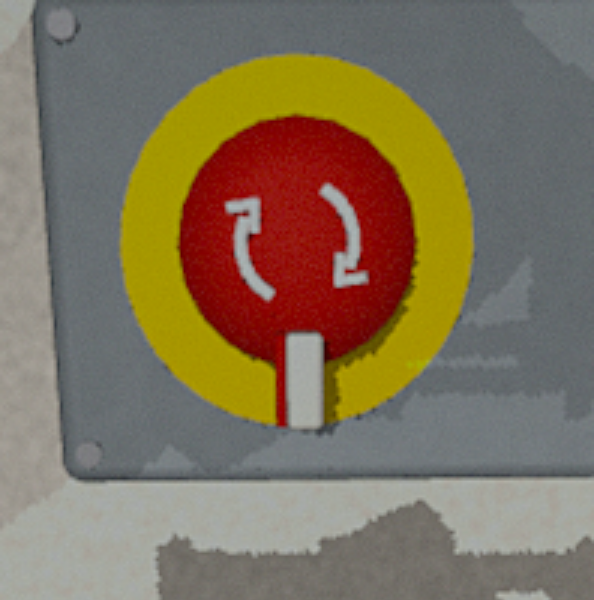

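The crop (offset 222,0, scale 3) shows the head centred at full pixel (321,80) inside the yellow disc. The white tab top spans u 317–330, v 111–143, with its red back plate on the left, so I push on the right-hand (white) side.

```bash
python3 - <<'E'
from h import *
W=camera_info("wrist")
print('head',onz(W,(321.2,79.7),92).round(1),'disc',onz(W,(320.8,80.2),60.5).round(1))
a=onz(W,(323.5,111.5),118);b=onz(W,(323.5,143),118);m=(a+b)/2
print('tab',a.round(1),b.round(1),np.linalg.norm(b-a))
g=onz(W,(470,80),77)
for y in (0.64,0.643,0.65,.66):
    x=np.array([np.cos(y),np.sin(y)]);print(y,'axis from tab',(m[:2]+34*x).round(1))
s=np.array([646.4,-67.6]);h=onz(W,(321.2,79.7),92)[:2];d=h-s;print(np.hypot(*d),np.arctan2(-d[0],d[1]))
d=(b-a)[:2];print('tab yaw',np.arctan2(-d[1],-d[0]))
E
```

```text
head [571.3  31.9  92. ] disc [572.   32.6  60.5]
tab [553.3  16.6 118. ] [534.5   2.5 118. ] 23.45028362439613
0.64 axis from tab [571.2  29.9]
0.643 axis from tab [571.1  29.9]
0.65 axis from tab [570.9  30.1]
0.66 axis from tab [570.7  30.4]
124.67736534953742 0.6461468713301235
tab yaw 0.6419759424410609
```

move_arm:
  commands:
    - [[2.0,1.4,0],[0,0,0],0]
    - [[2.0,1.4,0],[0,0,0],0]
    - [[2.0,1.4,0],[0,0,0],0]
    - [[1.8,1.3,0],[0,0,0],0]
    - [[0,0,-3],[0,0,0],0]
    - [[0,0,-3],[0,0,0],0]
    - [[0,0,-3],[0,0,0],0]
    - [[0,0,-1.5],[0,0,0],0]
    - [[0,0,0],[0,0,0],0]
    - [[0,0,0],[0,0,0],0]

```text
t: 3.3
eef_pos: [574.9, 34.0, 110.0]
tcp_rot: [3.141, 0.0, 0.638]
ft_force: [-0.4, 0.0, -0.6]
opening: 0.006
grip_force: 0.0
```

Over the head at z 110. Next I press gently in small steps, 8 mm to reach contact and then on.

move_arm:
  commands:
    - [[0,0,-0.4],[0,0,0],0]
    - [[0,0,-0.4],[0,0,0],0]
    - [[0,0,-0.3],[0,0,0],0]
    - [[0,0,-0.2],[0,0,0],0]
    - [[0,0,0],[0,0,0],0]
    - [[0,0,0],[0,0,0],0]

```text
t: 3.9
eef_pos: [575.0, 34.9, 97.2]
tcp_rot: [3.14, -0.001, 0.64]
ft_force: [0.6, -1.2, 3.9]
opening: 0.002
grip_force: 2.2
```

move_arm:
  commands:
    - [[0,0,-0.2],[0,0,0],0]
    - [[0,0,-0.2],[0,0,0],0]
    - [[0,0,-0.1],[0,0,0],0]
    - [[0,0,-0.1],[0,0,0],0]
    - [[0,0,0],[0,0,0],0]
    - [[0,0,0],[0,0,0],0]

```text
t: 4.5
eef_pos: [575.0, 34.9, 91.3]
tcp_rot: [3.14, -0.001, 0.64]
ft_force: [0.3, -1.2, 7.4]
opening: 0.006
grip_force: 3.6
```

move_arm:
  commands:
    - [[0,0,-0.1],[0,0,0],0]
    - [[0,0,-0.1],[0,0,0],0]
    - [[0,0,0],[0,0,0],0]

```text
t: 4.8
eef_pos: [575.5, 34.9, 91.0]
tcp_rot: [3.139, -0.002, 0.64]
ft_force: [-3.9, -3.0, 25.5]
opening: 0.004
grip_force: 12.5
```

The end stop is reached (25 N), so it should be latched. I lift off and go to staging on the tab's white side.

move_arm:
  commands:
    - [[0,0,1.2],[0,0,0],0]
    - [[0,0,2],[0,0,0],0]
    - [[0,0,2],[0,0,0],0]
    - [[-0.8,-1.8,0],[0,0,0],0]
    - [[-0.8,-1.8,0],[0,0,0],0]
    - [[-0.7,-1.9,0],[0,0,0],0]
    - [[0,0,0],[0,0,0],0]
    - [[0,0,0],[0,0,0],0]

```text
t: 5.6
eef_pos: [551.6, -19.8, 140.7]
tcp_rot: [-3.141, -0.0, 0.639]
ft_force: [0.2, -0.2, -0.6]
opening: 0.005
grip_force: 0.0
```

```bash
python3 - <<'E'
from h import *
s=state();print(s["t"],s["eef_pos"].round(1),s["tcp_rot"].round(3),s["ft_force"].round(1))
W=camera_info("wrist");w=read_camera("wrist");cv2.imwrite("pics/w3.png",w)
import pickle;pickle.dump(W,open("w3.pkl","wb"))
a=read_camera("scene");cv2.imwrite("pics/s3.png",a)
print(blob(a,"red",(290,190,330,225))[0][:1])
E
```

```text
5.6 [551.6 -19.8 140.7] [-3.141 -0.     0.639] [ 0.2 -0.2 -0.6]
[(array([310.4, 209.2]), [299, 200, 25, 18, 292])]
```

View pics/w3.png

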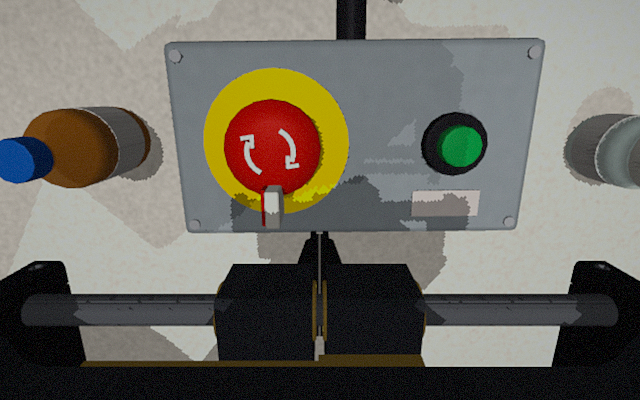

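The wrist view shows the head untwisted at (272,148), with the tab at (273,205) and the fingertip at (320,232) to its right, on the white side. In the scene view the red moved down 3 px, about 9 mm, so it is latched. Next I work out the arc steps.

```bash
python3 - <<'E'
import numpy as np
y=0.645;R=np.array([[np.cos(y),-np.sin(y)],[np.sin(y),np.cos(y)]]);ax=np.array([571.3,31.8])
p=lambda t,c=18:ax+R@np.array([[np.cos(t),np.sin(t)],[-np.sin(t),np.cos(t)]])@[-46,-c]
print('start',p(0).round(1)); 
for k in range(0,9):
    t=np.radians(5.5*k);print(round(t,2),p(t).round(1),((p(t+np.radians(5.5))-p(t))/10).round(2))
E
```

```text
start [545.4 -10.2]
0.0 [545.4 -10.2] [-0.39  0.27]
0.1 [541.5  -7.6] [-0.36  0.3 ]
0.19 [537.8  -4.5] [-0.33  0.34]
0.29 [534.5  -1.1] [-0.3   0.37]
0.38 [531.5   2.5] [-0.26  0.39]
0.48 [528.9   6.5] [-0.22  0.42]
0.58 [526.7  10.7] [-0.18  0.44]
0.67 [524.8  15. ] [-0.14  0.45]
0.77 [523.4  19.6] [-0.1   0.46]
```

move_arm:
  commands:
    - [[0,0,-2],[0,0,0],0]
    - [[0,0,-1.5],[0,0,0],0]
    - [[0,0,-0.9],[0,0,0],0]
    - [[0,0,0],[0,0,0],0]
    - [[-0.2,0.3,0],[0,0,0],0]
    - [[-0.3,0.5,0],[0,0,0],0]
    - [[0,0,0],[0,0,0],0]

```text
t: 6.4
eef_pos: [546.3, -11.3, 97.3]
tcp_rot: [3.141, -0.0, 0.64]
ft_force: [1.2, 0.1, 0.4]
opening: 0.007
grip_force: 0.0
```

move_arm:
  commands:
    - [[-0.4,0.3,0],[0,0,-5.5],0]
    - [[-0.4,0.3,0],[0,0,-5.5],0]
    - [[-0.3,0.4,0],[0,0,-5.5],0]
    - [[-0.3,0.4,0],[0,0,-5.5],0]
    - [[0,0,0],[0,0,0],0]
    - [[0,0,0],[0,0,0],0]

```text
t: 7.0
eef_pos: [532.8, 2.0, 97.0]
tcp_rot: [3.141, -0.001, 0.258]
ft_force: [0.4, -0.7, -0.4]
opening: 0.007
grip_force: 0.4
```

```bash
python3 - <<'E'
from h import *
s=state();print(s["t"],s["eef_pos"].round(1),s["tcp_rot"].round(3),s["ft_force"].round(1),s["moment"].round(3))
w=read_camera("wrist");a=read_camera("scene");cv2.imwrite("pics/w4.png",w)
print(blob(a,"red",(290,190,330,225))[0][:1])
cv2.imwrite("pics/m4.png",np.hstack([cv2.resize(w[60:300,160:480],None,fx=1.5,fy=1.5),cv2.resize(a[170:250,260:350],(320,360))]))
E
```

```text
7.0 [532.8   2.   97. ] [ 3.141e+00 -1.000e-03  2.580e-01] [ 0.4 -0.7 -0.4] [-0.077  0.109 -0.025]
[(array([310.8, 208.6]), [299, 194, 25, 24, 311])]
```

View pics/m4.png

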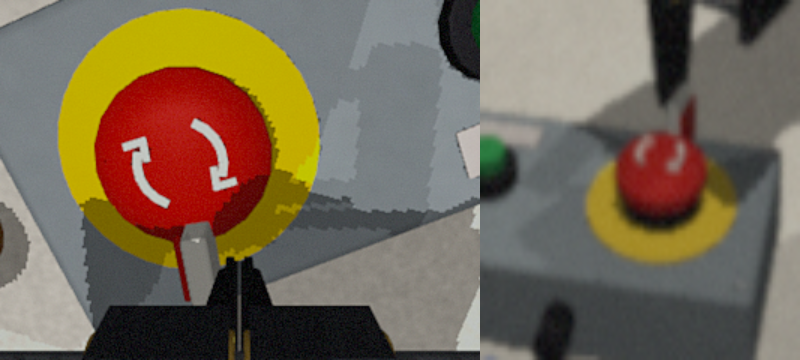

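The picture shows the fingertip at (235,265) against the tab's white side. The head is turned about as far as the tool and still down. I continue round the arc.

move_arm:
  commands:
    - [[-0.3,0.4,0],[0,0,-5.5],0]
    - [[-0.2,0.4,0],[0,0,-5.5],0]
    - [[-0.2,0.4,0],[0,0,-5.5],0]
    - [[0,0,0],[0,0,0],0]
    - [[0,0,0],[0,0,0],0]

```text
t: 7.6
eef_pos: [525.6, 13.9, 96.7]
tcp_rot: [3.141, 0.0, -0.029]
ft_force: [-0.6, -1.6, 0.1]
opening: 0.007
grip_force: 0.8
```

```bash
python3 - <<'E'
from h import *
s=state();print(s["t"],s["eef_pos"].round(1),s["tcp_rot"].round(3),s["ft_force"].round(1),s["moment"].round(3))
w=read_camera("wrist");a=read_camera("scene");cv2.imwrite("pics/w5.png",w)
print(blob(a,"red",(290,190,330,225))[0][:1])
cv2.imwrite("pics/m5.png",np.hstack([cv2.resize(w[60:300,160:480],None,fx=1.5,fy=1.5),cv2.resize(a[170:250,260:350],(320,360))]))
E
```

```text
7.6 [525.6  13.9  96.7] [ 3.141  0.    -0.029] [-0.6 -1.6  0.1] [-0.285  0.157  0.003]
[(array([311.3, 205.2]), [298, 192, 26, 23, 326])]
```

View pics/m5.png

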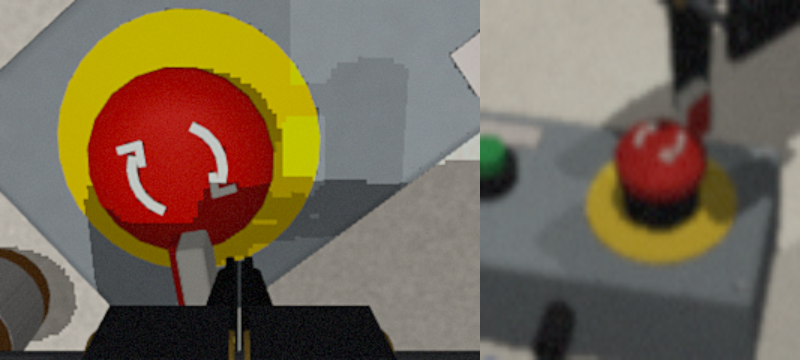

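The button has sprung up: the red is back to its original row and the stem is visible, with the finger still holding the tab. I withdraw radially outwards, then up, and go clear.

move_arm:
  commands:
    - [[-1.2,-0.2,0],[0,0,0],0]
    - [[-1.5,-0.3,0],[0,0,0],0]
    - [[-1.5,-0.3,0],[0,0,0],0]
    - [[0,0,3],[0,0,0],0]
    - [[0,0,4],[0,0,0],0]
    - [[0,0,4],[0,0,0],0]
    - [[-1,-3,2],[0,0,0],0]
    - [[-1,-3,0],[0,0,0],0]
    - [[0,0,0],[0,0,0],0]
    - [[0,0,0],[0,0,0],0]

```text
t: 8.7
eef_pos: [462.9, -54.2, 226.6]
tcp_rot: [-3.141, 0.0, -0.033]
ft_force: [-0.7, 0.1, 0.1]
opening: 0.004
grip_force: 0.0
```

```bash
python3 - <<'E'
from h import *
s=state();print(s["t"],s["eef_pos"].round(1),s["tcp_rot"].round(3),s["ft_force"].round(1))
t=read_camera("top");a=read_camera("scene")
print(blob(a,"red",(290,190,330,225))[0][:1],blob(t,"red",(280,160,360,230))[0][:1])
cv2.imwrite("pics/m6.png",np.hstack([cv2.resize(t[100:260,230:450],(440,320)),cv2.resize(a[170:250,260:350],(360,320))]))
E
```

```text
8.7 [462.9 -54.2 226.6] [-3.141  0.    -0.033] [-0.7  0.1  0.1]
[(array([310.3, 206.3]), [298, 197, 25, 18, 293])] [(array([322.4, 193.7]), [309, 179, 29, 31, 509])]
```

View pics/m6.png

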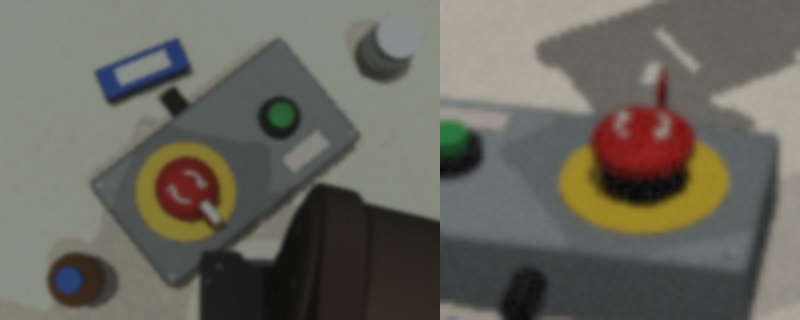

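The head is up and the tab is back at its starting direction: the red blobs match the first pictures to 0.2 px. The bottle, jar and box are where they were, and the arm is clear. I hand the job in.

```bash
python3 -c "
from cell import env
print(env.job_done())"
```

```text
the job is handed in; nothing more can be done
None
```

The stop button was pressed until it latched, released by pushing its white tab clockwise, and came back up and turned back to rest by itself; nothing else was touched, the arm finished clear, and the job is handed in at about 9 s of the 45 s allowed.

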